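# Clamp a plunger in the V-block

### The arm

A 7-joint arm with a two-finger parallel gripper is mounted at the origin on a cart in front of the work surface, level with it; the furniture and walls round the work are solid. World frame = base frame: x ahead of the robot, y to its left, z up, the work surface at z = 0. Lengths are in m, angles in rad, forces in N, time in s.
With the tool pointing down it reaches from about 0.4 to 0.75 m from the base axis. Payload 19.5 kg.
Tool frame: the origin (TCP) lies at the very end of the fingers, on their centre line; the grasp point (between the pads) lies 19 mm behind it; z points along the fingers, y is the line along which they close (so a half turn about z gives the same grasp; the last joint's range is limited). The gripper opens to 85 mm and grips with 20 to 120 N. Pads are 22 mm wide; open, the fingers measure 114 mm over their backs; the gripper's body (76 mm by 85 mm) begins 54 mm behind the grasp point. The pads swing forward as they close: fully open they stand 13 mm farther back than shut.
Start: joints at [1.192, 0.707, -0.028, 1.485, 0.022, 0.951, -0.075], TCP at [0.19, -0.543, 0.2] pointing down, gripper open.
Joint ranges: [-2.71, 2.71], [-0.32, 2.16], [-1.57, 1.52], [0, 2.45], [-1.46, 4.6], [0, 2.02], [-2.83, 2.83]. Speed limits (rad/s): [1.89, 1.89, 2.57, 2.57, 3.01, 3.01, 3.01].

### API

Orientations are given as a rotation vector (axis times angle).
In Python, from cell import bot gives the robot as it stands. The module is installed in compiled form; this text tells all that it offers. Calls block until the motion is done:
- bot.reach(position, orientation): joint-space move of the TCP to a pose.
- bot.move_linear(position, orientation=None, v=0.15, until_force=None): straight line of the TCP; orientation=None keeps the orientation; v is the mean speed in m/s. With until_force (N) it stops when the force on the tool has changed by that much, and returns True; else False.
- bot.goto_joints(angles): joint-space move.
- bot.move_gripper(opening, effort=None): finger opening in m; effort is the grip in N (None keeps the last); returns when the fingers have stopped.
- bot.wait(seconds).
- bot.ik(position, orientation): joint angles nearest the present ones, or None.
- bot.read_state(): the state.
- bot.read_camera(name): name is "scene" or "top"; returns the picture (480x640x3 uint8, red, green, blue); there is no depth.
- bot.calibration(name): a dict with "camera_matrix" (3x3 intrinsics, pixels), "extrinsics" (4x4, takes a point from world to camera coordinates). Camera axes: x right, y up, looking along -z (the intrinsics and any distortion apply to the point x, -y, -z); pixel columns grow to the right and rows downward; lengths in m; the calibration is good to about 2 mm. A picture is of the moment at which its call begins. calibration takes no time and is no camera call.
A pose or a line that the arm cannot do raises bot.PlanningError and nothing moves.
- bot.hand_in(): hands the job in; it is judged then, once.
The state is a dict: "t": time; "joint_pos": joint angles; "qvel": joint speeds; "joint_efforts": joint torques, N m; "tool_pos": TCP position; "eef_rot": TCP orientation; "contact_force": force on the tool from outside, world axes, zero at the start; "torque": the same for the moment, N m; "width": finger opening in m; "grasp_force": force on a finger pad.
Only numpy, scipy, OpenCV 4.12 (cv2) and the standard library are available. Lean on these libraries where they do the work, as an engineer would, in place of code of your own. Each camera call takes 0.05 s, during which the arm holds its last target. There are 200 camera calls.

### The job

Slide the steel plunger along the V-block until it sits against the end stop, then use the broad flat driver from the wooden stand to tighten the slotted clamp screw firmly onto it, so that the plunger is held fast. Put the driver back upright in its stand and leave everything else on the bench where it is.

Things in the scene. Friction and masses are not known exactly. Their poses are not given: they have to be found in the camera images.
- v_block: steel V-block jig bolted to the bench, 150 x 97 x 100 mm (x, y, z). Origin at the middle of its underside. The V runs along its x axis, 110 mm long (x -55 to +55); cheeks 51 mm high. An end stop plate closes the +x end (height 72 mm). A dark stirrup spans the middle (36 mm along x, 97 mm along y, top at z 100 mm) and holds the clamp screw
- stop_face (a point): point on the end stop's inner face where the plunger's back end must bear, on the V's centre line 51 mm above the bench; same axes as v_block
- clamp_mouth (a point): centre of the round hole (23 mm wide) in the top face of the stirrup, z up. The clamp screw stands upright in this hole, its top sunk 4 to 6 mm below this point
- screw_top (a point): 5 mm below clamp_mouth: the nominal level of the flat top of the clamp screw: headless, 21 mm diameter, with a straight slot 4.8 mm wide and 6 mm deep across its whole top. The slot may point any way; no reading gives its direction. Clockwise from above drives the screw down, 8 mm a turn. Tight comes after 0.6 to 2.4 rad; it stays where it is left
- clamp_pad: round pad at the screw's lower end, 16 mm wide, hidden under the stirrup; origin at its underside's middle. It moves up and down with the screw and presses on the plunger, 0.3 to 2.3 mm below it at first. Turning takes about 0.18 N m when free and rises with the clamping (0.0013 N m per N); well tight is about 0.3 N m, some 0.4 rad after it touches. Its x and y axes do not tell the slot's direction
- plunger: loose bare steel round bar lying in the V, lightly oiled so that it slides easily (friction about 0.3), 36 mm diameter, 125 mm long along its x axis, about 0.6 kg, a shallow groove near its front end. Origin at mid length on its underside
- plunger_front (a point): centre of the plunger's flat front end (towards -x of the V-block), about 51 mm above the bench; it stands 32 to 52 mm out of the block at first, 17 mm out when home
- plunger_back (a point): centre of the plunger's flat back end, 125 mm from the front; at first 15 to 35 mm short of stop_face
- driver_grip (a point): point on the driver's axis at the middle of its handle, 132 mm above the blade tip. The driver is 168 mm long, 0.22 kg, loose, upright in the stand: round dark wooden handle, 32 mm diameter, 80 to 168 mm above the tip; steel shank 10 mm diameter. z runs from the blade to the handle
- driver_tip (a point): middle of the driver's blade tip. The flat blade is 16 mm wide along this x axis and 2.4 mm thick along y, 12 mm long; z runs up the driver to the handle
- stand_mouth (a point): middle of the round hole in the top of the wooden driver stand (62 x 62 mm block, 95 mm high, fixed to the bench). The hole is 24 mm wide and 89 mm deep; the driver hangs in it blade down, its handle's lower end resting on this top face, so that the tip is 80 mm below this point
- solder_reel: bystander: reel of solder wire standing on its flange, 58 x 76 x 53 mm; origin under its centre. It and the driver stand may have changed sides
- tape_roll: bystander: roll of tape lying flat, 64 mm diameter, 18 mm high; origin under its centre
- yoke_plate: bystander: flat horseshoe yoke, 73 x 72 x 8 mm; origin under its centre
- solenoid_stand: bystander: solenoid body standing on its disc, 70 mm diameter, 103 mm high; origin under its centre

How it is judged:
By the outcome, as a careful person would: the job done as asked, in the order asked, and still so for the second after the job is handed in, with the robot touching nothing.
It also fails if it takes over 72 s, if anything falls off the work surface, if the arm or the gripper's body presses on something with over 40 N, if the wrist force passes 120 N, or if a joint passes its speed limit or range.

## Working session

There is one attempt and no reset: what is moved stays moved. The work goes in short steps, each a Python script; the robot and the scene stay as the last script left them, time stands still between calls to the robot, and variables do not carry over. Pictures are saved under pics/ and viewed, at most 10 in all, crops included, and the job is handed in when it is done.

```bash
mkdir -p pics
python3 - <<'E'
from cell import bot
import cv2
for n in("scene","top"):
    im=bot.read_camera(n); cv2.imwrite(f"pics/{n}0.png",im[:,:,::-1]); c=bot.calibration(n); print(n,c)
s=bot.read_state(); print(s)
E
```

```text
scene {'camera_matrix': array([[492.70548603,   0.        , 319.73735221],
       [  0.        , 492.70548603, 234.67020779],
       [  0.        ,   0.        ,   1.        ]]), 'extrinsics': array([[-0.89886737, -0.43807615,  0.01125747,  0.47686266],
       [ 0.26791666, -0.52903371,  0.80519811, -0.227312  ],
       [-0.34678251,  0.72678237,  0.59289904, -0.72731983],
       [ 0.        ,  0.        ,  0.        ,  1.        ]])}
top {'camera_matrix': array([[485.42918509,   0.        , 313.18467739],
       [  0.        , 485.42918509, 246.33347049],
       [  0.        ,   0.        ,   1.        ]]), 'extrinsics': array([[-0.03698481, -0.9993147 , -0.00150152,  0.01316761],
       [ 0.97651191, -0.03645995,  0.21235621, -0.57454712],
       [-0.21226543,  0.0063877 ,  0.97719117, -0.84760435],
       [ 0.        ,  0.        ,  0.        ,  1.        ]])}
{'t': 0.1, 'joint_pos': array([ 1.19228874,  0.70699641, -0.02763785,  1.48493392,  0.02203571,
        0.95090547, -0.07552152]), 'qvel': array([ 0.0009138 , -0.00161446, -0.00248718, -0.00046851, -0.00103186,
       -0.00042003, -0.00010288]), 'joint_efforts': array([ 2.72275363e-03, -8.84296274e+01,  1.23692639e+00, -2.36459953e+01,
        1.71754416e-02,  4.81365671e-03,  3.48810261e-05]), 'tool_pos': array([ 0.18993937, -0.54245101,  0.19990383]), 'eef_rot': array([-3.09624144e+00, -5.26426859e-01,  3.14073232e-04]), 'contact_force': array([-0.19555773, -1.14115359,  0.70123309]), 'torque': array([ 0.03887624, -0.00161634,  0.01009628]), 'grasp_force': 0.0, 'width': 0.08532323265667423}
```

View pics/scene0.png

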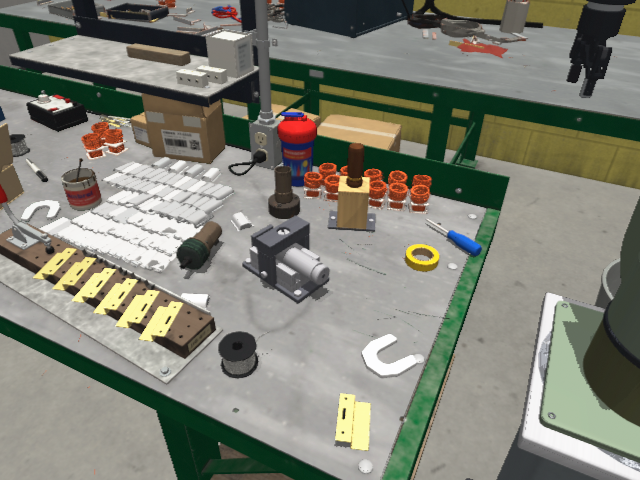

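View pics/top0.png

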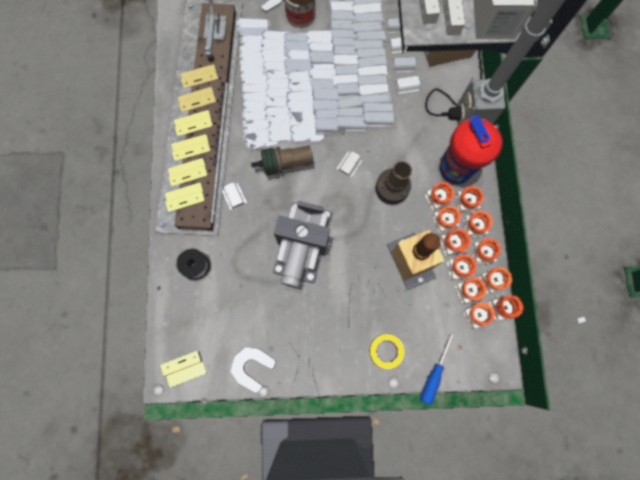

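The scene view shows the V-block at about (290,260) and the stand at about (352,200). In the top view they sit at (302,240) and (418,255). I'll enlarge both.

Run:
```python
import cv2,numpy as np
t=cv2.imread("pics/top0.png");s=cv2.imread("pics/scene0.png")
f=lambda im,x,y,w,h,k:cv2.resize(im[y:y+h,x:x+w],None,fx=k,fy=k,interpolation=cv2.INTER_CUBIC)
a=f(t,262,195,80,100,6-1+0)  # 400x500
b=f(s,240,210,100,100,4)
cv2.imwrite("pics/c1.png",np.hstack([f(t,265,195,75,100,6)[:600,:400] if 0 else cv2.copyMakeBorder(a,0,0,0,0,0), cv2.copyMakeBorder(b,0,100,0,0,0)]))
a=f(t,380,220,80,80,5);b=f(s,320,135,80,100,5)
cv2.imwrite("pics/c2.png",np.hstack([cv2.copyMakeBorder(a,0,100,0,0,0),b]))
```

```text
(no output)
```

View pics/c1.png

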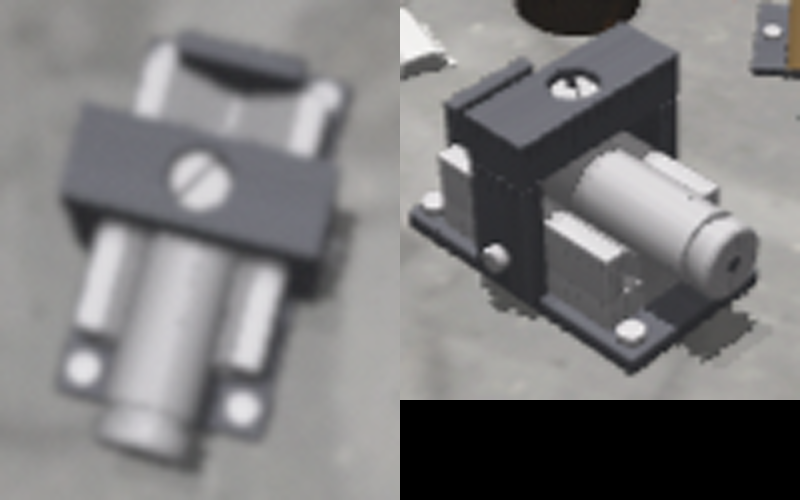

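View pics/c2.png

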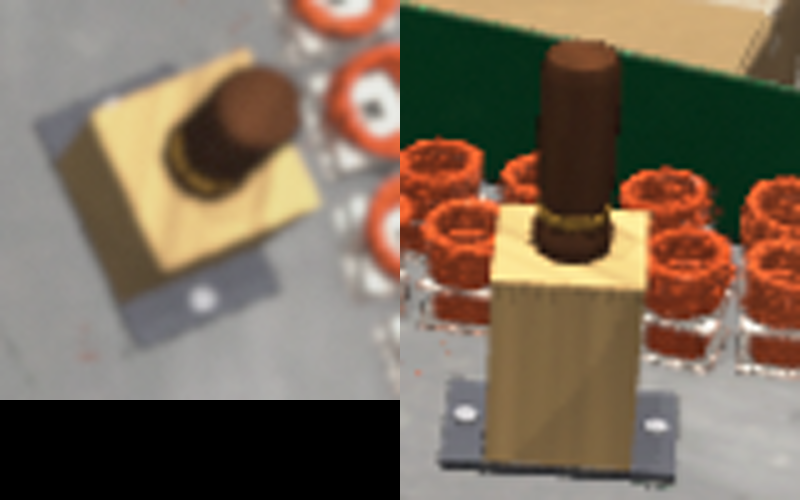

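The block crop shows the screw at top (201,182), with the slot running lower-left to upper-right, and the plunger front at (143,445). The stand crop shows the handle top at (258,108) and its foot at about (203,160). I'll turn these into positions and compare the two cameras.

```bash
cat > h.py <<'E'
from cell import bot
import numpy as np,cv2
from scipy.spatial.transform import Rotation as R
def ray(n,u,v):
    c=bot.calibration(n);E=c["extrinsics"];K=c["camera_matrix"]
    d=np.linalg.inv(K)@[u,v,1]; d=d*[1,-1,-1]
    return -E[:3,:3].T@E[:3,3], E[:3,:3].T@d
def atz(n,u,v,z):
    o,d=ray(n,u,v); return o+d*(z-o[2])/d[2]
def proj(n,p):
    c=bot.calibration(n);E=c["extrinsics"];q=E[:3,:3]@p+E[:3,3]; q=c["camera_matrix"]@(q*[1,-1,-1]); return q[:2]/q[2]
def down(yaw): # tool z down, tool y (closing line) at angle yaw+90deg; tool x at yaw
    return (R.from_euler('z',yaw)*R.from_euler('x',np.pi)).as_rotvec()
E
python3 - <<'E'
from h import *
np.set_printoptions(precision=4,suppress=True)
T1=lambda x,y:("top",262+(x+.5)/5-.5,195+(y+.5)/5-.5)
S1=lambda x,y:("scene",240+(x-400+.5)/4-.5,210+(y+.5)/4-.5)
T2=lambda x,y:("top",380+(x+.5)/5-.5,220+(y+.5)/5-.5)
S2=lambda x,y:("scene",320+(x-400+.5)/5-.5,135+(y+.5)/5-.5)
print("screw top",atz(*T1(201,182),.095),atz(*S1(575,89),.0955))
c=[atz(*T1(*p),.1) for p in [(85,103),(340,162),(322,262),(63,195)]]
print("stirrup top",np.array(c),np.mean(c,0))
c=[atz(*S1(*p),.1) for p in [(447,107),(632,25),(678,62),(523,150)]]
print("stirrup scene",np.array(c),np.mean(c,0))
a,b=atz(*T1(182,203),.095),atz(*T1(222,160),.095); print("slot top",np.arctan2(*(b-a)[[1,0]]))
print("front scene",atz(*S1(735,258),.051),"groove/front upper top",atz(*T1(143,445),.060))
print("drv top",atz(*T2(258,105),.183),atz(*S2(581,57),.183))
print("drv foot",atz(*T2(203,160),.095),atz(*S2(572,228),.095))
c=[atz(*T2(*p),.095) for p in [(248,50),(318,203),(165,270),(92,113)]]
print("stand top",np.array(c),np.mean(c,0))
c=[atz(*S2(*p),.095) for p in [(500,204),(648,212),(640,292),(490,284)]]
print("stand sc",np.array(c),np.mean(c,0))
for n,p in(("tape t",("top",387,352)),("sol",("top",393,190)),("reel",("top",193,264)),("yoke",("top",250,370)),("can",("top",455,182)),("orange",("top",442,193)),("orange2",("top",457,240))): print(n,atz(*p,.02))
E
```

```text
screw top [0.5967 0.0116 0.095 ] [0.5986 0.0095 0.0955]
stirrup top [[ 0.6266  0.0528  0.1   ]
 [ 0.601  -0.0389  0.1   ]
 [ 0.5642 -0.0308  0.1   ]
 [ 0.5924  0.0614  0.1   ]] [0.596  0.0111 0.1   ]
stirrup scene [[ 0.6383  0.0513  0.1   ]
 [ 0.5967 -0.0405  0.1   ]
 [ 0.5645 -0.0239  0.1   ]
 [ 0.5935  0.0627  0.1   ]] [0.5982 0.0124 0.1   ]
slot top -0.7688016575758528
front scene [0.5078 0.0336 0.051 ] groove/front upper top [0.5062 0.0368 0.06  ]
drv top [ 0.5507 -0.1989  0.183 ] [ 0.5509 -0.1962  0.183 ]
drv foot [ 0.5505 -0.1999  0.095 ] [ 0.5579 -0.216   0.095 ]
stand top [[ 0.5906 -0.2197  0.095 ]
 [ 0.5333 -0.2397  0.095 ]
 [ 0.5111 -0.183   0.095 ]
 [ 0.5693 -0.1613  0.095 ]] [ 0.5511 -0.2009  0.095 ]
stand sc [[ 0.5928 -0.2207  0.095 ]
 [ 0.5347 -0.2428  0.095 ]
 [ 0.5142 -0.1816  0.095 ]
 [ 0.5699 -0.1599  0.095 ]] [ 0.5529 -0.2013  0.095 ]
tape t [ 0.3762 -0.1391  0.02  ]
sol [ 0.6936 -0.1732  0.02  ]
reel [0.5573 0.2266 0.02  ]
yoke [0.353  0.1176 0.02  ]
can [ 0.7058 -0.2994  0.02  ]
orange [ 0.6836 -0.271   0.02  ]
orange2 [ 0.5859 -0.2915  0.02  ]
```

The two cameras agree to about 2 mm. Screw is at about (0.5975, 0.011), V yaw about -0.27, and the driver at about (0.551, -0.199). Next I'll push the plunger home with the fingers closed.

```bash
cat >> h.py <<'E'
np.set_printoptions(precision=4,suppress=True)
C=np.array([.5975,.011]); V=-.27; ax=np.array([np.cos(V),np.sin(V)])
D=np.array([.551,-.199])
def P(xy,z): return np.array([xy[0],xy[1],z])
def st(m=""):
    s=bot.read_state(); print(m,"t%.2f"%s["t"],"p",s["tool_pos"],"F",s["contact_force"],"M",s["torque"],"w%.4f g%.1f"%(s["width"],s["grasp_force"]),"q",s["joint_pos"]); return s
E
python3 - <<'E'
from h import *
bot.move_gripper(0.0)
o=down(V)
bot.reach(P(C-ax*.125,.16),o)
bot.move_linear(P(C-ax*.125,.042),v=.15)
st("pre")
print(bot.move_linear(P(C-ax*.065,.042),v=.03,until_force=15))
s=st("push"); print("along",(s["tool_pos"][:2]-C)@ax)
cv2.imwrite("pics/p1.png",cv2.resize(np.hstack([bot.read_camera("scene")[200:310,230:350],bot.read_camera("top")[190:300,250:370]])[:,:,::-1],None,fx=3.3,fy=3.3,interpolation=cv2.INTER_CUBIC))
for yw in np.arange(-3,3.2,.5):
    q=bot.ik(P(C,.2),down(yw)); print(round(yw,2),q)
for tilt in (.5,.8,1.1):
  for p in ((.5,.1,.4),(.5,.2,.4),(.45,.2,.35),(.55,.15,.35)):
    d=np.array([.24,.62,.61])-p; az=np.arctan2(d[1],d[0])
    # tilt so tip points toward az
    r=R.from_rotvec(tilt*np.array([np.sin(az),-np.cos(az),0]))
    print(tilt,p,[bot.ik(p,(r*R.from_rotvec(down(y))).as_rotvec()) is not None for y in(-2,-1,0,1,2)], r.apply([0,0,-1]))
E
```

```text
pre t4.13 p [0.4773 0.0443 0.0426] F [ 0.3998 -0.3872  0.2162] M [-0.0021 -0.0155  0.0344] w-0.0001 g0.0 q [-0.2536  0.8562  0.1717  1.9895 -0.4118  0.3282 -1.5894]
False
push t6.28 p [0.5348 0.0284 0.042 ] F [-0.6847 -0.1391 -0.2849] M [ 0.0184  0.005  -0.016 ] w0.0001 g0.0 q [-0.2282  0.9052  0.2207  1.7909 -0.377   0.4869 -1.5946]
along -0.06505981567950343
-3.0 [ 0.4367  1.0255 -1.3474  1.3782  0.9915  1.4841  0.8594]
-2.5 [ 0.4367  1.0255 -1.3474  1.3782  0.9915  1.4841  1.3594]
-2.0 [-0.5283  1.0609  1.2973  1.4134 -1.0175  1.4138 -2.802 ]
-1.5 [-0.4133  0.8657  0.7962  1.4096 -0.6438  1.1355 -2.5926]
-1.0 [-0.3552  0.8226  0.6356  1.4076 -0.516   1.0799 -2.1996]
-0.5 [-0.2816  0.7858  0.4555  1.4049 -0.3701  1.0358 -1.8239]
0.0 [-0.1999  0.7602  0.2718  1.4019 -0.2203  1.0092 -1.4528]
0.5 [-0.1145  0.7462  0.0892  1.3987 -0.0719  0.9999 -1.0808]
1.0 [-0.0297  0.7432 -0.0882  1.3954  0.0706  1.0061 -0.7033]
1.5 [ 0.0533  0.7501 -0.2623  1.3923  0.2082  1.0263 -0.3205]
2.0 [ 0.1357  0.7674 -0.4404  1.3891  0.3459  1.0614  0.064 ]
2.5 [ 0.2059  0.7921 -0.6003  1.3865  0.4667  1.1
[... 313 characters left out ...]
0.55, 0.15, 0.35) [True, True, True, True, True] [-0.264   0.4002 -0.8776]
0.8 (0.5, 0.1, 0.4) [True, True, True, True, True] [-0.3208  0.6416 -0.6967]
0.8 (0.5, 0.2, 0.4) [True, True, True, True, True] [-0.3776  0.6099 -0.6967]
0.8 (0.45, 0.2, 0.35) [True, True, True, True, True] [-0.3208  0.6416 -0.6967]
0.8 (0.55, 0.15, 0.35) [True, True, True, True, True] [-0.395   0.5988 -0.6967]
1.1 (0.5, 0.1, 0.4) [True, True, True, True, True] [-0.3986  0.7971 -0.4536]
1.1 (0.5, 0.2, 0.4) [True, True, True, True, True] [-0.4691  0.7578 -0.4536]
1.1 (0.45, 0.2, 0.35) [True, True, True, True, True] [-0.3986  0.7971 -0.4536]
1.1 (0.55, 0.15, 0.35) [True, True, True, True, True] [-0.4907  0.744  -0.4536]
```

View pics/p1.png

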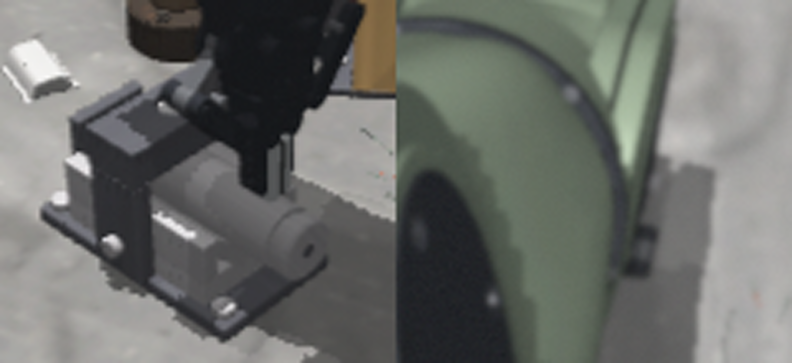

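Run:
```python
from h import *
s=bot.read_state(); p=s["tool_pos"]
print(proj("scene",p),"tip at z.07",proj("scene",p*[1,1,0]+[0,0,.07]), R.from_rotvec(s["eef_rot"]).as_matrix())
print(proj("scene",np.array([.508,.0336,.051])))
```

```text
[310.7547 271.7041] tip at z.07 [310.7619 259.3798] [[ 0.9638 -0.2667  0.    ]
 [-0.2667 -0.9638 -0.    ]
 [ 0.      0.     -1.    ]]
[323.2739 274.0951]
```

Run:
```python
from h import *
im=bot.read_camera("scene")[215:290,265:345][:,:,::-1]
im=np.clip(im.astype(float)*1.6,0,255).astype(np.uint8)
cv2.imwrite("pics/p2.png",cv2.resize(im,None,fx=8,fy=8,interpolation=cv2.INTER_CUBIC))
```

```text
(no output)
```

View pics/p2.png

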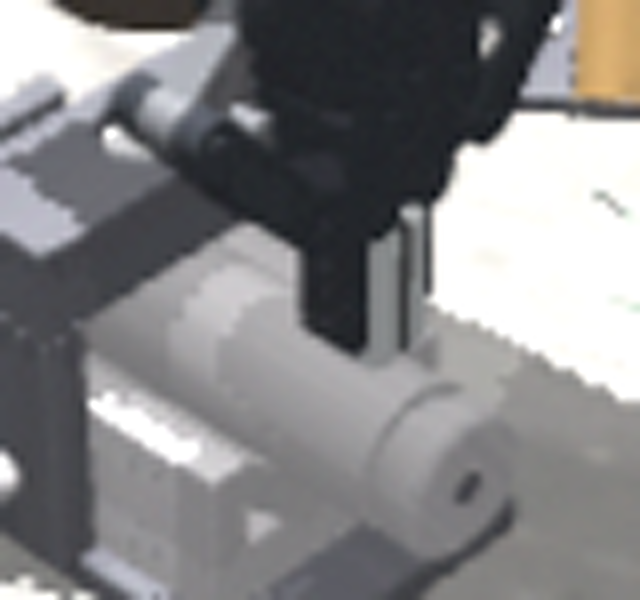

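The fingers are over the bar's axis, ending at the bar's top surface, and no force is felt. I'll probe downward to see at what height they touch.

Run:
```python
from h import *
s=bot.read_state();p=s["tool_pos"]
bot.move_linear(p*[1,1,0]+[0,0,.09],v=.15)
im=bot.read_camera("scene"); cv2.imwrite("pics/p3.png",cv2.resize(im[205:290,255:345][:,:,::-1],None,fx=6,fy=6,interpolation=cv2.INTER_CUBIC))
st("up")
print(bot.move_linear(p*[1,1,0]+[0,0,.036],v=.05,until_force=6)); st("probe")
```

```text
up t6.95 p [0.5346 0.0284 0.0896] F [-0.1735  0.2955 -0.6842] M [ 0.0376 -0.0412 -0.0428] w0.0002 g0.0 q [-0.252   0.8282  0.2653  1.7621 -0.3503  0.5984 -1.6177]
True
probe t7.92 p [0.5342 0.0285 0.0378] F [-2.2581  0.2718 11.05  ] M [ 0.1062  0.3465 -0.0107] w0.0001 g5.4 q [-0.2264  0.9122  0.2174  1.793  -0.38    0.479  -1.5919]
```

View pics/p3.png

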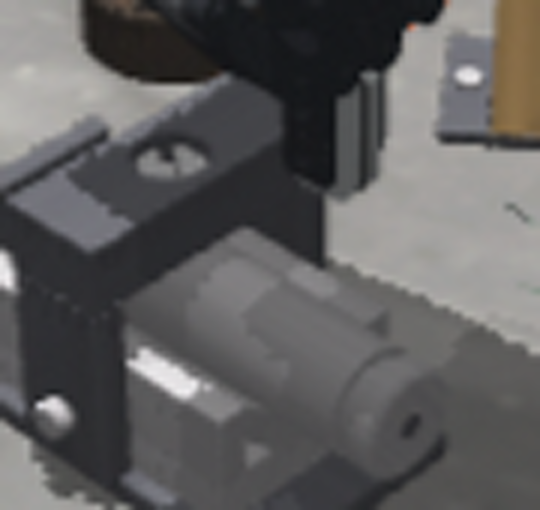

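The probe touched at TCP z=0.038, though the bar's top is at about 0.069. In the raised picture the finger ends are also at about (312,238), where 0.09 would project to row 250. So the real finger ends are about 31 mm above the reported TCP, and I'll allow for that from here on. I'll redo the push lower.

```bash
cat >> h.py <<'E'
OFF=.031  # real fingertip height = TCP z + OFF (tool down)
E
python3 - <<'E'
from h import *
p=bot.read_state()["tool_pos"]
bot.move_linear(p*[1,1,0]+[0,0,.075],v=.15)
bot.move_linear(P(C-ax*.125,.075),v=.2)
bot.move_linear(P(C-ax*.125,.045-OFF),v=.15)
print(bot.move_linear(P(C-ax*.065,.045-OFF),v=.03,until_force=15))
s=st("push"); print("along",(s["tool_pos"][:2]-C)@ax)
E
```

```text
True
push t10.67 p [0.5165 0.033  0.0134] F [-0.7159  0.1729 -0.4302] M [0.0063 0.0285 0.0084] w0.0003 g0.1 q [-0.221   0.9412  0.1814  1.8573 -0.4014  0.3858 -1.5786]
along -0.08388789947595601
```

Run:
```python
from h import *
print(bot.move_linear(P(C-ax*.070,.045-OFF),v=.015,until_force=25))
s=st("push"); print("along",(s["tool_pos"][:2]-C)@ax)
bot.move_linear(P(C-ax*.12,.045-OFF),v=.15)
bot.move_linear(P(C-ax*.12,.15),v=.25)
# to driver
yg=-.3
bot.move_gripper(.07,60)
for y in(-1.5,-1,-.5,0,.5,1,1.5): print(y,bot.ik(P(D,.2),down(y)))
st()
```

```text
True
push t11.08 p [0.5161 0.033  0.0131] F [-0.3224  0.4359 -0.8016] M [0.0585 0.0518 0.0311] w0.0001 g0.0 q [-0.2206  0.9433  0.183   1.8511 -0.3998  0.3969 -1.5792]
along -0.08428231365142073
-1.5 [-0.0271  0.8225  0.7075  1.4551 -0.5718  1.0762 -2.2744]
-1 [ 0.0398  0.7829  0.5401  1.4528 -0.4377  1.0271 -1.8915]
-0.5 [ 0.1153  0.7533  0.369   1.4501 -0.2988  0.9937 -1.5141]
0 [ 0.1963  0.734   0.1965  1.4472 -0.1585  0.9759 -1.1384]
0.5 [ 0.2774  0.725   0.0297  1.4442 -0.0238  0.9728 -0.7577]
1 [ 0.3572  0.7249 -0.1324  1.4412  0.1054  0.9824 -0.3716]
1.5 [ 0.4373  0.7337 -0.2969  1.4383  0.2342  1.0045  0.0158]
 t12.82 p [0.4818 0.043  0.15  ] F [-0.3847 -0.2487  0.2129] M [-0.0039  0.0073  0.0182] w0.0702 g0.0 q [-0.3285  0.6811  0.315   1.8674 -0.3293  0.6578 -1.6542]
```

The plunger is home: the front is at -73 mm from the screw, and a second push stopped at the same place. Now the driver.

Run:
```python
from h import *
o=down(.8)
bot.reach(P(D,.24),o)
print(bot.move_linear(P(D,.095),v=.2,until_force=15))
st("at")
bot.move_gripper(.025,80); st("grip")
bot.move_linear(P(D,.235),v=.15); st("lift")
# show driver to scene camera, tilted
p=np.array([.5,.12,.40]); d=np.array([.24,.62,.61])-p; az=np.arctan2(d[1],d[0])
r=R.from_rotvec(.9*np.array([np.sin(az),-np.cos(az),0]))
bot.reach(p,(r*R.from_rotvec(o)).as_rotvec())
s=st("show")
tz=R.from_rotvec(s["eef_rot"]).apply([0,0,1]); print("tip at?",proj("scene",s["tool_pos"]+tz*.08))
im=bot.read_camera("scene"); cv2.imwrite("pics/s.png",im[:,:,::-1])
u,v=proj("scene",s["tool_pos"]+tz*.06).astype(int)
u=np.clip(u-65,0,510);v=np.clip(v-50,0,380)
print(u,v); cv2.imwrite("pics/p4.png",cv2.resize(im[v:v+100,u:u+130][:,:,::-1],None,fx=6,fy=6,interpolation=cv2.INTER_CUBIC))
```

```text
False
at t14.80 p [ 0.5515 -0.1988  0.0959] F [0.3637 0.5283 0.966 ] M [ 0.0026 -0.0139  0.0469] w0.0698 g0.0 q [ 0.3162  0.8564 -0.0499  1.5637  0.057   0.7218 -0.5299]
grip t15.24 p [ 0.5514 -0.1991  0.0958] F [-0.7614  1.0484  8.1815] M [ 0.106   0.2265 -0.008 ] w0.0303 g77.8 q [ 0.3168  0.8566 -0.0499  1.5639  0.0572  0.7212 -0.5297]
lift t16.32 p [ 0.5506 -0.1989  0.2342] F [ 0.2991 -0.2132 -3.0181] M [-0.0146 -0.0044  0.0483] w0.0310 g78.8 q [ 0.3181  0.6892 -0.0536  1.3864  0.0389  1.0684 -0.5128]
show t17.55 p [0.5002 0.1194 0.3993] F [-1.2896 -0.1957 -1.9648] M [-1.0225 -0.5927 -0.0243] w0.0303 g78.9 q [ 0.2496  0.7567 -0.2806  1.1054 -0.5899  1.7492 -0.7444]
tip at? [302.4532 156.8998]
237 90
```

View pics/p4.png

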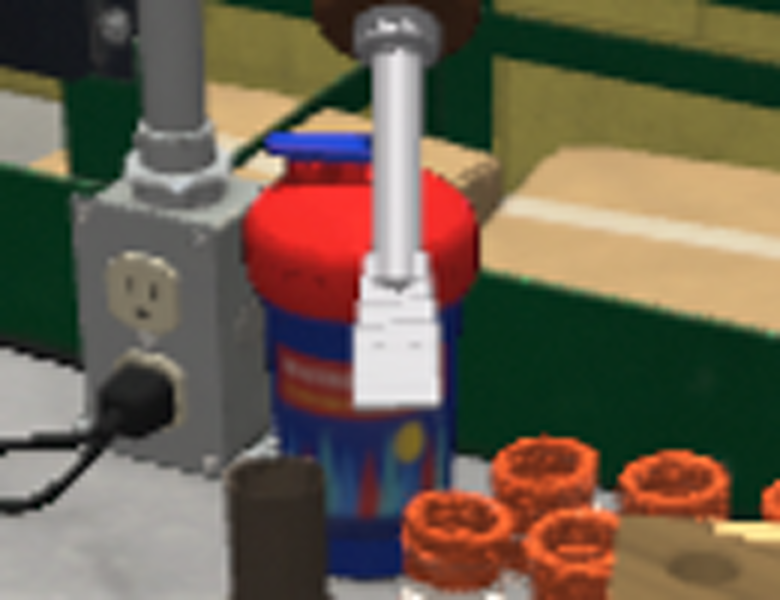

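The blade is nearly broadside, with its tip edge running from crop (353,402) to (441,408). Its middle lands within 1 px of the predicted tip. Next I'll work out the blade angle in the tool frame and the slot angle by a line search on the rectified screw.

```bash
cat > m.py <<'E'
from h import *
def blade(pl,pr,s,L=.081):
    Rt=R.from_rotvec(s["eef_rot"]).as_matrix();tz=Rt[:,2];tip=s["tool_pos"]+tz*L
    q=[]
    for p in(pl,pr):
        o,d=ray("scene",*p); q.append(o+d*((tip-o)@tz)/(d@tz))
    e=Rt.T@(q[1]-q[0]); m=Rt.T@((q[0]+q[1])/2-tip); return np.arctan2(e[1],e[0]),np.linalg.norm(e),m
def slot(n,im,c,z=.095):
    g=cv2.cvtColor(im,cv2.COLOR_BGR2GRAY).astype(np.float32); best=[]
    G=lambda X,Y:cv2.remap(g,*[a.astype(np.float32) for a in np.moveaxis(np.array([[proj(n,np.array([x,y,z])) for x,y in zip(r,s)] for r,s in zip(X,Y)]),-1,0)],cv2.INTER_CUBIC)
    t=np.linspace(-.007,.007,9)
    for dx in np.arange(-.003,.0031,.001):
        for a in np.arange(-np.pi/2,np.pi/2,.05):
            # offset only normal to the line
            X=c[0]+t*np.cos(a)-dx*np.sin(a);Y=c[1]+t*np.sin(a)+dx*np.cos(a)
            side=[]
            for k in(-.005,0,.005): side.append(G((X-k*np.sin(a))[None],(Y+k*np.cos(a))[None]).mean())
            best.append((side[1]-.5*(side[0]+side[2]),round(a,2),round(dx,4)))
    return sorted(best)[:5]
E
python3 - <<'E'
from m import *
s=bot.read_state()
f=lambda x,y:(237+(x+.5)/6-.5,90+(y+.5)/6-.5)
print(blade(f(353,401),f(441,408),s)); print(blade(f(353,403),f(441,406),s))
for n,c in(("top",(.5967,.0116)),("scene",(.5986,.0095))): print(n,slot(n,cv2.imread(f"pics/{n}0.png"),c))
E
```

```text
(np.float64(-3.0164373746232385), np.float64(0.016782655225644937), array([ 0.0002, -0.0017, -0.    ]))
(np.float64(-2.9083439720109925), np.float64(0.016543141566583087), array([ 0.0002, -0.0017,  0.    ]))Traceback (most recent call last):
  File "<stdin>", line 5, in <module>
  File "m.py", line 17, in slot
    for k in(-.005,0,.005): side.append(G((X-k*np.sin(a))[None],(Y+k*np.cos(a))[None]).mean())
                                        ~^^^^^^^^^^^^^^^^^^^^^^^^^^^^^^^^^^^^^^^^^^^^^
  File "m.py", line 10, in <lambda>
    G=lambda X,Y:cv2.remap(g,*[a.astype(np.float32) for a in np.moveaxis(np.array([[proj(n,np.array([x,y,z])) for x,y in zip(r,s)] for r,s in zip(X,Y)]),-1,0)],cv2.INTER_CUBIC)
                                                                                    ~~~~^^^^^^^^^^^^^^^^^^^^^
  File "h.py", line 11, in proj
    c=bot.calibration(n);E=c["extrinsics"];q=E[:3,:3]@p+E[:3,3]; q=c["camera_matrix"]@(q*[1,-1,-1]); return q[:2]/q[2]
ValueError: time passes only in moves, steps and waits
```

```bash
sed -i 's/^def ray/import functools\ncal=functools.lru_cache(None)(bot.calibration)\ndef ray/; s/=bot.calibration(n)/=cal(n)/' h.py
python3 - <<'E'
from m import *
for n,c in(("top",(.5967,.0116)),("scene",(.5986,.0095))): print(n,slot(n,cv2.imread(f"pics/{n}0.png"),c))
E
```

```text
top [(np.float32(-33.652054), np.float64(-0.82), np.float64(0.002)), (np.float32(-33.438507), np.float64(-0.87), np.float64(0.002)), (np.float32(-32.997528), np.float64(-0.77), np.float64(0.002)), (np.float32(-32.842117), np.float64(-0.92), np.float64(0.002)), (np.float32(-31.678268), np.float64(-0.72), np.float64(0.002))]
scene [(np.float32(-94.745316), np.float64(-0.77), np.float64(0.0)), (np.float32(-93.48196), np.float64(-0.82), np.float64(0.0)), (np.float32(-93.15926), np.float64(-0.72), np.float64(0.0)), (np.float32(-90.66004), np.float64(-0.87), np.float64(0.0)), (np.float32(-89.73566), np.float64(-0.67), np.float64(0.0))]
```

The slot yaw is about -0.79 from both cameras, and the blade sits at 0.18 in the tool frame, so the tool yaw should be about 2.53. I'll go down into the slot, with a small search on force.

```bash
cat >> h.py <<'E'
S=np.array([.598,.0112]); SL=-.79; B=.18; L=.081
nrm=np.array([-np.sin(SL),np.cos(SL)])
E
python3 - <<'E'
from h import *
psi=SL+B+np.pi
bot.reach(P(S,.25),down(psi)); st("above")
for k in (0,.0012,-.0012,.0024,-.0024):
    q=S+k*nrm
    bot.move_linear(P(q,L+.108),down(psi),v=.1)
    hit=bot.move_linear(P(q,L+.086),v=.03,until_force=6)
    s=st(f"k{k} {hit}"); z=s["tool_pos"][2]-L; print("tip z",z)
    if z<.0925: break
im=bot.read_camera("scene"); cv2.imwrite("pics/p5.png",cv2.resize(im[190:290,240:350][:,:,::-1],None,fx=5,fy=5,interpolation=cv2.INTER_CUBIC))
E
```

```text
above t18.86 p [0.5978 0.0109 0.25  ] F [ 0.4219  0.2459 -2.6225] M [-0.0117 -0.0237  0.0422] w0.0304 g79.0 q [ 0.1643  0.7293 -0.5148  1.3001  0.3587  1.2037  0.5894]
k0 True t20.13 p [0.5983 0.0112 0.175 ] F [-1.0036  0.0802 10.1714] M [-0.0614  0.1636 -0.0394] w0.0307 g80.4 q [ 0.1587  0.8032 -0.4897  1.4222  0.4095  1.0171  0.5407]
tip z 0.09403669624713361
k0.0012 True t20.93 p [0.599  0.012  0.1752] F [-0.8382 -0.1225 10.0957] M [-0.0788  0.2183 -0.0387] w0.0302 g80.3 q [ 0.1569  0.8044 -0.4896  1.4184  0.4091  1.02    0.5405]
tip z 0.09420799874757053
k-0.0012 True t21.74 p [0.5972 0.0103 0.1744] F [ 0.3629 -0.2034  5.7832] M [0.0009 0.0705 0.0385] w0.0305 g80.3 q [ 0.1604  0.8028 -0.4897  1.4262  0.4097  1.0147  0.5411]
tip z 0.0933810271703898
k0.0024 True t22.55 p [0.5999 0.0128 0.1753] F [-0.636   0.367  10.4406] M [-0.021   0.2308  0.0344] w0.0304 g80.3 q [ 0.1551  0.8056 -0.4895  1.4149  0.4089  1.022   0.5401]
tip z 0.09425140540641737
k-0.0024 True t23.48 p [0.5964 0.0094 0.1693] F [-1.3159 -0.6596 10.6965] M [-0.1801  0.3116 -0.0358] w0.0301 g80.5 q [ 0.1614  0.8072 -0.4874  1.4366  0.4139  1.0004  0.5379]
tip z 0.08829196445794853
```

At k=-2.4 mm the tip dropped to 0.088, against 0.094 at the other offsets, so the blade is in the slot. Now I'll turn clockwise in small steps, following the thread down, yielding to side force, and watching the torque.

```bash
cat > turn.py <<'E'
from h import *
import sys
def turn(psi,pos,nmax,step=.2,stop=.33,tmax=60):
    w0=None
    for i in range(nmax):
        psi-=step; pos=pos+[0,0,-.008/(2*np.pi)*step if i>0 else 0]
        bot.move_linear(pos,down(psi),v=.02)
        s=bot.read_state();F=s["contact_force"]
        print("t%.2f psi%.2f F %s Mz%.3f z%.4f"%(s["t"],psi,F.round(1),s["torque"][2],pos[2]-L), (s["tool_pos"]-pos).round(4))
        d=np.clip(F*[1,1,0]*.00012,-.0005,.0005)   # yield to side force
        d[2]=np.clip((F[2]-1.0)*.00008,-.0004,.0004) # keep a light press (driver weighs -2.2 N)
        pos=pos+d
        if abs(s["torque"][2])>stop or s["t"]>tmax or np.linalg.norm(F)>35: break
    return psi,pos
E
python3 - <<'E'
from turn import *
psi=SL+B+np.pi
pos=bot.read_state()["tool_pos"]+[0,0,.0007]
bot.move_gripper(.02,110)
psi,pos=turn(psi,pos,4)
np.save("tp.npy",[psi,*pos])
E
```

```text
t24.10 psi2.33 F [-1.3  0.3 -4.8] Mz0.168 z0.0890 [-0.0002  0.0002 -0.0004]
t24.45 psi2.13 F [-2.9  1.1 -1.9] Mz0.114 z0.0883 [-0.0002  0.0001 -0.0001]
t24.80 psi1.93 F [-3.7  1.7  2.7] Mz0.179 z0.0878 [-0.0001  0.0002  0.0001]
t25.15 psi1.73 F [-2.9  2.5  0.8] Mz0.160 z0.0877 [-0.      0.0002 -0.    ]
```

View pics/p5.png

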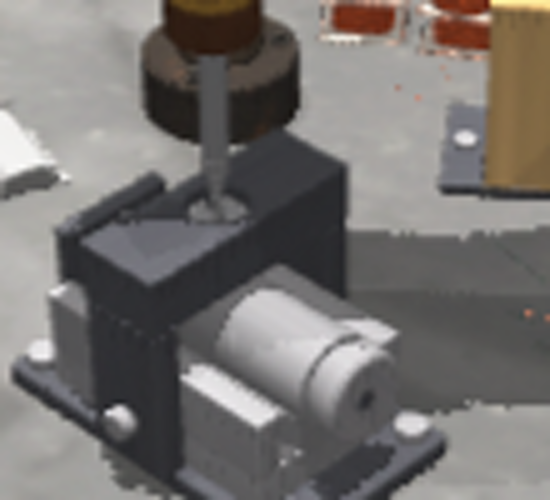

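The picture shows the blade in the screw at (215,205) and the plunger home. Mz is about 0.17, which is the free-turning torque, so the screw is turning. I'll carry on.

Run:
```python
from turn import *
a=np.load("tp.npy"); psi,pos=turn(a[0],a[1:],16,stop=.335,tmax=45)
np.save("tp.npy",[psi,*pos]); st()
```

```text
t25.50 psi1.53 F [-1.4  3.7 -2.7] Mz0.161 z0.0877 [-0.      0.0002 -0.0002]
t25.85 psi1.33 F [-2.4  4.1  1.3] Mz0.147 z0.0872 [-0.      0.0002  0.    ]
t26.20 psi1.13 F [-1.6  4.9  0.9] Mz0.111 z0.0869 [0.0001 0.0002 0.0001]
t26.55 psi0.93 F [-1.4  5.1  4.3] Mz0.209 z0.0867 [0.0002 0.0001 0.0002]
t26.90 psi0.73 F [1.3 5.4 0.6] Mz0.193 z0.0867 [0.0003 0.     0.    ]
t27.25 psi0.53 F [1.6 4.9 2.2] Mz0.250 z0.0864 [0.0003 0.     0.0001]
t27.60 psi0.33 F [2.6 5.  2.7] Mz0.268 z0.0862 [ 0.0003 -0.      0.0001]
t27.95 psi0.13 F [2.6 4.6 2.7] Mz0.267 z0.0861 [ 0.0004 -0.0001  0.0001]
t28.30 psi-0.07 F [3.8 3.8 2.1] Mz0.372 z0.0860 [ 0.0003 -0.0002  0.0001]
 t28.30 p [0.5956 0.0139 0.1671] F [3.788  3.7531 2.0962] M [ 1.1921 -1.368   0.3722] w0.0296 g108.9 q [-0.2045  0.794   0.2668  1.4566 -0.2373  0.9221 -1.4979]
```

Mz reached 0.37, after rising over about 0.7 rad, so the screw is well tight. I'll ease off within the slot's play, lift out and take the driver back to its stand.

Run:
```python
from h import *
bot.wait(.3); st("tight")
a=np.load("tp.npy"); psi,pos=a[0]+.1,a[1:]
bot.move_linear(pos,down(psi),v=.02); st("eased")
bot.move_linear(pos+[0,0,.11],down(psi),v=.12)
bot.reach(P(D,.25),down(.8))
G=np.array([.5514,-.1991])
bot.move_linear(P(G,.195),v=.1); st("over")
im=bot.read_camera("scene"); cv2.imwrite("pics/p6.png",cv2.resize(im[110:240,240:400][:,:,::-1],None,fx=4.5,fy=4.5,interpolation=cv2.INTER_CUBIC))
```

```text
tight t28.60 p [0.5956 0.0138 0.1671] F [4.1018 3.7738 2.7822] M [ 1.2607 -1.35    0.3387] w0.0296 g108.9 q [-0.204   0.7939  0.2663  1.4566 -0.2372  0.922  -1.4974]
eased t28.85 p [0.5956 0.014  0.1672] F [2.3906 3.7947 3.9808] M [ 0.7722 -0.6019  0.0718] w0.0300 g109.1 q [-0.1912  0.7914  0.2386  1.4547 -0.2126  0.9209 -1.4269]
over t31.60 p [ 0.5518 -0.1989  0.1956] F [ 0.7032 -0.7509 -2.1683] M [-0.006  0.011 -0.004] w0.0301 g109.0 q [ 0.2776  0.7305  0.0284  1.4492 -0.0231  0.9615 -0.4586]
```

View pics/p6.png

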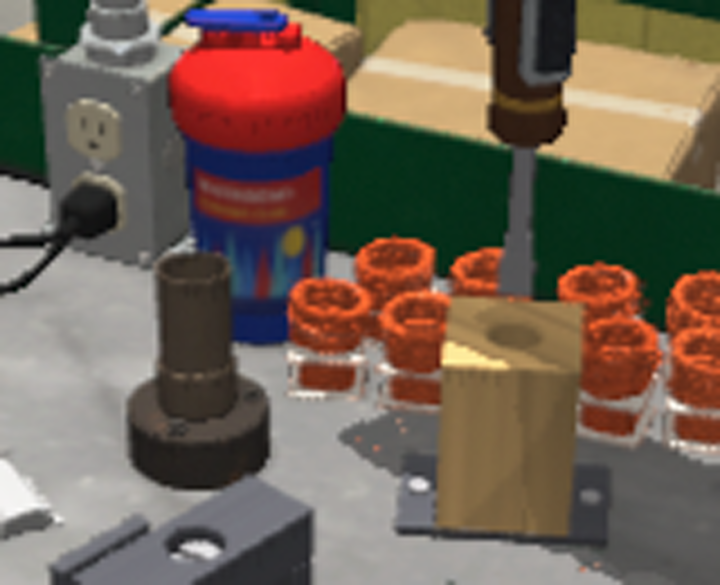

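The blade hangs at crop (517,297), right over the hole at (513,335) once the 20 mm drop is allowed for. I'll lower it, release and retreat, then check with numbers against the first images, since I've used all 10 picture views.

Run:
```python
from h import *
G=np.array([.5514,-.1991])
h=bot.move_linear(P(G,.0965),v=.08,until_force=10); s=st(f"down {h}")
if s["tool_pos"][2]<.104:
    if not h: print(bot.move_linear(P(G,.092),v=.02,until_force=4)); st("seat")
    bot.move_gripper(.07); st("open")
    bot.move_linear(P(G,.25),v=.15)
    bot.reach([.40,-.25,.40],down(.8)); bot.wait(.5); st("away")
    for n,box in(("scene",(135,235,320,400)),("top",(220,300,395,460))):
        im=bot.read_camera(n)[:,:,::-1]; cv2.imwrite(f"pics/f_{n}.png",im)
        o=cv2.imread(f"pics/{n}0.png"); a,b,c,d=box
        t=o[a+10:b-30,c+15:d-15] if n=="scene" else o[230:262,412:445]
        r=cv2.matchTemplate(im[a-10:b+10,c-10:d+10],t,cv2.TM_CCOEFF_NORMED);_,m,_,l=cv2.minMaxLoc(r)
        print(n,"match %.3f"%m,l, "mean absdiff",np.abs(im[a:b,c:d].astype(int)-o[a:b,c:d]).mean())
    im=cv2.imread("pics/f_scene.png"); o=cv2.imread("pics/scene0.png")
    t=o[262:287,312:330]; r=cv2.matchTemplate(im[240:300,290:345],t,cv2.TM_CCOEFF_NORMED);_,m,_,l=cv2.minMaxLoc(r); d=np.array(l)-[22,22]
    e=proj("scene",P(C-.072*ax,.051))-proj("scene",P(C-.093*ax,.051)); print("plunger shift px",d,"expected 21mm:",e,"m",m)
```

```text
down False t33.03 p [ 0.5516 -0.1992  0.0969] F [-0.1324  0.1769 -1.8234] M [-0.0505  0.0143  0.0509] w0.0302 g109.0 q [ 0.2822  0.8566  0.0199  1.5626 -0.0227  0.7219 -0.4586]
True
seat t33.24 p [ 0.5519 -0.1993  0.0959] F [-2.5116  0.5692 12.8595] M [0.2793 0.6804 0.0248] w0.0296 g110.4 q [ 0.2822  0.8581  0.0198  1.5637 -0.0227  0.7184 -0.4586]
open t33.71 p [ 0.5515 -0.1991  0.0948] F [ 1.0222 -0.1149 -0.6209] M [-0.0322 -0.0707 -0.022 ] w0.0698 g0.0 q [ 0.2823  0.8597  0.0197  1.5642 -0.0227  0.7178 -0.4586]
away t36.27 p [ 0.4001 -0.2499  0.3999] F [ 0.4105 -1.0286 -0.3944] M [-0.0004 -0.0207  0.0155] w0.0696 g0.0 q [ 0.4654  0.3673  0.0414  1.4105 -0.0152  1.3642 -0.2634]
scene match 0.999 (25, 20) mean absdiff 2.1957916666666666
top match 0.997 (27, 20) mean absdiff 4.229038461538462
plunger shift px [-10  -6] expected 21mm: [-9.0744 -5.3334] m 0.8869559168815613
```

```bash
python3 -c "
from cell import bot
print(bot.hand_in())"
```

```text
the job is handed in; nothing more can be done
None
```

I handed the job in at about 36 s: the plunger is against the end stop, the clamp screw is tightened to about 0.34 N m, and the driver is back upright in its stand. I didn't separately check that the bystander items stayed put; no result was reported at hand-in.

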